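Free the bin's pedal and work the lid

TASK

The roll of tape has slid under the pedal of the little bin: without picking it up or pinching it, slide it aside over the desk with your fingertips until it is well clear of the pedal, and leave it lying flat. Then press the pedal right down, hold the lid wide open for a good three seconds so that I can drop a tissue in, and let the pedal up slowly so that the lid closes fully without slamming. Do not touch the lid itself, and do not disturb the other things on the desk.

Things in the scene. Friction and masses are not known exactly. Their poses are not given: they have to be found in the camera images.
- step_bin: small round pedal bin, white body with black base, 142 mm across and 170 mm high with its steel lid; it stands fast on the desk. Origin: centre of its underside on the desk. Its x axis points from the pedal side (front, -x) to the lid's hinge (back, +x), its z axis up; the front of the body is 72 mm from the origin (lid edge 74 mm)
- pedal_pad (a point): middle of the upper face of the pedal's tread (moves with the pedal): a level steel plate with black ribbed rubber, 58 mm wide (bin's y), 7 mm thick, from 25 mm behind this point to 28 mm in front of it (bin's -x). At rest this point is 120 mm in front of the bin's origin and 36.5 mm above the desk; pressed right down it is 22 mm lower, the toe's underside 4 mm above the desk
- pedal (a joint): pedal angle, rad: 0 up at rest, 0.16 right down; its hinge lies inside the bin's base, 140 mm behind the pad point. Pressing at the pad point takes about 5 to 9 N, most at the start; let up, the pedal rises by itself, pushed by the lid's weight and a weak spring
- lid (a joint): lid angle, rad: 0 shut, 1.25 standing wide open; a rod inside the bin ties it to the pedal (lid angle = 7.8 x pedal angle), so it follows the pedal both ways; let go, it drops in well under half a second and slams. It counts as eased if it comes home slower than 3 rad/s (pedal rising slower than about 50 mm/s)
- lid_front (a point): front edge of the round steel lid (147 mm across, hinged at the back of the bin, 150 mm above the desk)
- tape_mid (a point): centre, half-way up, of the tan roll of tape that lies flat on the desk with one edge under the toe of the pedal: a ring 58 mm across and 19 mm high, its open hole 40 mm wide, about 60 g. The pedal at rest clears it by about 10 mm, but jams on it when pressed. Free desk reaches at least 100 mm from the roll's centre to either side of the pedal
- tape_roll: the same roll of tape; origin: centre of its underside, z axis along the ring's axis (up when it lies flat)
- ear_case: flat black earphone case, 47x58x24 mm; a loose bystander; origin: centre of its underside
- eraser: blue and white eraser lying flat, 22x50x12 mm; a loose bystander; origin: centre of its underside
- perfume_blue: blue perfume bottle with a white cap, 36x60 mm, 133 mm high; a loose bystander; origin: centre of its underside
- perfume_dark: clear perfume bottle with a black cap, 52 mm across, 166 mm high; a loose bystander; origin: centre of its underside

How it is judged:
On the way, in this order (a step that is already met when the one before it is completed fails the run):
1. the roll of tape lies flat and still on the desk, clear of the pedal (centre more than 55 mm from the middle of the tread) (horizontal distance between tape_mid and pedal_pad above 0.055 m and height (world z) of tape_mid between 0.005 and 0.014 m and angle between tape_roll's own z axis and vertical below 0.15 rad and linear speed of tape_roll below 0.02 m/s), for 0.2 s.
2. the fingers hold the pedal down and the lid wide open (over 1.13 rad of 1.25) for 2.5 s on end (value of joint lid above 1.13 rad and contact force between the fingers and pedal above 0.5 N), for 2.5 s.
3. the lid is shut again (value of joint lid below 0.04 rad), for 0.2 s.
At the end, for the whole second after the job is handed in: the lid is shut (under 0.04 rad) and still; the roll of tape lies flat on the desk, at rest, its centre more than 55 mm from the middle of the pedal's tread (all of step 1 and value of joint lid below 0.04 rad and velocity of joint lid between -0.1 and 0.1 rad/s); the robot touches nothing.
It fails at once if the lid slams: closing faster than 3 rad/s over its last 0.35 rad (value of joint lid below 0.35 rad and velocity of joint lid below -3 rad/s).
It fails at once if the robot touches the lid (contact force between any of the fingers, the arm and lid above 0.5 N).
It fails at once if the roll of tape is lifted off the desk or tipped up (height (world z) of tape_mid above 0.025 m or angle between tape_roll's own z axis and vertical above 0.5 rad).
It fails at once if the roll of tape is squeezed by the fingers (over 20 N) (contact force between the fingers and tape_roll above 20 N).
It fails at once if a bystander is shifted by more than 15 mm (distance of any of ear_case, eraser, perfume_blue, perfume_dark from where it was at the start of the episode above 0.015 m).
It also fails if it takes over 54 s, if anything falls off the work surface, if the arm or the gripper's body presses on something with over 40 N, if the wrist force passes 120 N, or if a joint passes its speed limit or range.

ROBOT

A 6-joint arm with a two-finger parallel gripper is mounted at the origin on a cart in front of the work surface, level with it; the furniture and walls round the work are solid. World frame = base frame: x ahead of the robot, y to its left, z up, the work surface at z = 0. Lengths are in m, angles in rad, forces in N, time in s.
With the tool pointing down it reaches from about 0.35 to 0.85 m from the base axis. Payload 8.1 kg.
Tool frame: the origin (TCP) lies where the fingers leave the gripper's body, on its centre line; the fingertips stand 73 mm ahead of it and the grasp point (between the pads) lies 54 mm ahead of it; z points along the fingers, y is the line along which they close (so a half turn about z gives the same grasp; the last joint's range is limited). The gripper opens to 85 mm and grips with 20 to 120 N. Pads are 22 mm wide; open, the fingers measure 114 mm over their backs; the gripper's body (76 mm by 85 mm) begins 54 mm behind the grasp point. The pads swing forward as they close: fully open they stand 13 mm farther back than shut.
Start: joints at [1.057, 0.13, 1.488, -0, 1.523, -0.085], TCP at [0.249, 0.546, 0.304] pointing down, gripper open.
Joint ranges: [-2.96, 2.96], [-0.89, 2.26], [0.02, 2.5], [-1.34, 4.48], [0, 2.73], [-2.66, 2.66]. Speed limits (rad/s): [2.39, 2.39, 2.79, 3.14, 3.14, 3.14].

INTERFACE

Orientations are given as a rotation vector (axis times angle).
In Python, from workcell import read_state, grab_frame, hand_in, search_frame, cut_out gives the robot as it stands.
- The arm moves only by the shell command python3 -m handwheel 'ROWS' [OPENING] [FORCE]. ROWS is JSON, a list that holds one entry, the list of rows, each a list of 4 numbers: the shift along the tool's x, y, z in units of 0.03 m (1.0 is 0.03 m), then the turn about the tool's z in units of 4 degrees (1.0 is 4 degrees). A call has 1 to 8 rows; each row shifts and turns the commanded pose from where the row before left it, along the tool's axes as they then stand; what a row does not reach is not made up. A row lasts 1/12 s, in which the tool goes at most 41.7 mm and 7.16 degrees, less where a joint would pass 70% of its speed; a pose out of reach is approached as far as the arm can. A call with a number of a shift or a turn outside -1 to 1 is refused whole. A call with a gripper value outside its range is refused whole. OPENING is the opening, from -1 (shut) to 1 (fully open), so that 0 is half open, set as the call begins (- or left out, the last holds). The fingers move at their own pace and stop on an object; FORCE is the grip in N (left out, the last holds). Time passes only in rows, so rows that do not move let the fingers close. It gives the time, the measured TCP pose, the force, the opening and the grip force at its end, in the units of the state.
- read_state(): the state, without advancing time (a new reading comes with each control period).
- grab_frame(name): name is "side" or "top" or "wrist"; returns a dict with "frame" (420x560x3 uint8, red, green, blue), "K" (3x3 intrinsics, pixels), "dist" ([k1, k2, p1, p2, k3] as OpenCV has them; the pictures are not rectified), "position" and "rotation" of the camera in the world. Camera axes: x right, y down, z forward; pixel columns grow to the right and rows downward; lengths in m; the calibration is good to about 2 mm. A picture is of the moment at which its call begins. There is no depth.
- hand_in(): hands the job in; it is judged then, once.
Trained networks look in the newest picture that a camera, given by its name, has taken for a name from the list of things; names that differ only in an ending like _2 or _b are one class to them, and where a whole thing is asked for, a point or a joint stands for the part that bears it (a point fixed in the world has none). Each returns a list of dicts, best first, with "score" (0 to 1); they miss things now and then, are a little off and sometimes report something else, mostly with a low value. They report only what shows in the picture. A call takes as long as a camera call.
- search_frame(name, camera): "point" ([x, y, z] in m, in the coordinates of the camera as it stood for that picture, good to about 4 mm: the middle of the surface that is visible of it).
- cut_out(name, camera): "pixels" (420x560 bool, what is visible of it).
The state is a dict: "t": time; "joint_pos": joint angles; "dq": joint speeds; "tau": joint torques, N m; "tcp_pos": TCP position; "orientation": TCP orientation; "contact_force": force on the tool from outside, world axes, zero at the start; "moment": the same for the moment, N m; "gripper_width": finger opening in m; "grip_force": force on a finger pad.
Only numpy, scipy, OpenCV 4.12 (cv2) and the standard library are available. Lean on these libraries where they do the work, as an engineer would, in place of code of your own. Each camera call takes 0.05 s, during which the arm holds its last target. There are 200 camera calls.

## Working session

There is one attempt and no reset: what is moved stays moved. The work goes in short steps, Python scripts to look and compute and a shell command to move; the robot and the scene stay as the last step left them, time stands still between calls to the robot, and variables do not carry over. Pictures are saved under pics/ and viewed, at most 10 in all, crops included, and the job is handed in when it is done.

```bash
mkdir -p pics; cat > h.py <<'E'
import numpy as np, cv2
from scipy.spatial.transform import Rotation as R
from workcell import *
def rot(f):
    r=np.array(f["rotation"],float)
    return r if r.shape==(3,3) else R.from_rotvec(r).as_matrix() if r.size==3 else R.from_quat(r).as_matrix()
def look(cam,names,save=None):
    f=grab_frame(cam)
    if save: cv2.imwrite(save,f["frame"][:,:,::-1])
    M=rot(f);p=np.array(f["position"])
    for n in names:
        for d in search_frame(n,cam)[:2]:
            print(cam,n,round(d["score"],2),np.round(M@np.array(d["point"])+p,4))
    return f,M,p
def plane(f,M,p,px,z):
    u=cv2.undistortPoints(np.array(px,float).reshape(-1,1,2),np.array(f["K"]),np.array(f["dist"])).reshape(-1,2)
    d=np.c_[u,np.ones(len(u))]@M.T
    return p+d*((z-p[2])/d[:,2])[:,None]
E
python3 - <<'E'
from h import *
N=["step_bin","pedal_pad","lid_front","tape_roll","ear_case","eraser","perfume_blue","perfume_dark"]
for c in("top","side"):
    f,M,p=look(c,N,f"pics/{c}0.png"); print(p,M[:,2])
s=read_state();print(s["t"],s["tcp_pos"],s["orientation"],s["gripper_width"]);print(R.from_rotvec(s["orientation"]).as_matrix().round(2))
E
```

```text
top step_bin 0.67 [0.5973 0.1434 0.166 ]
top pedal_pad 0.78 [0.498  0.1027 0.0355]
top lid_front 0.6 [0.6057 0.1528 0.1632]
top lid_front 0.49 [0.6725 0.0268 0.1016]
top tape_roll 0.73 [0.4475 0.0723 0.0178]
top tape_roll 0.61 [0.395  0.2418 0.015 ]
top ear_case 0.86 [ 0.5673 -0.0548  0.0248]
top ear_case 0.31 [0.4442 0.0707 0.0192]
top eraser 0.55 [0.394  0.2436 0.0157]
top perfume_blue 0.94 [0.6747 0.0264 0.101 ]
top perfume_dark 0.66 [0.5646 0.2988 0.1629]
[0.52715706 0.19659646 0.98149517] [ 0.08447229 -0.00764281 -0.99639652]
side pedal_pad 0.82 [0.504  0.1119 0.0357]
side lid_front 0.65 [0.6102 0.1804 0.1627]
side tape_roll 0.72 [0.452  0.1028 0.0097]
side eraser 0.71 [0.3918 0.2468 0.006 ]
side perfume_blue 0.78 [0.7008 0.0244 0.1123]
side perfume_blue 0.19 [0.5005 0.1129 0.0335]
side perfume_dark 0.7 [0.7002 0.0296 0.1128]
[0.56562845 1.1342577  0.64054124] [ 0.01808921 -0.87961085 -0.47534992]
0.9 [0.24945432 0.54570649 0.30391645] [6.68368244e-01 3.06963463e+00 6.88121237e-05] 0.08536842677658492
[[-0.91  0.42  0.  ]
 [ 0.42  0.91  0.  ]
 [-0.    0.   -1.  ]]
```

```bash
ls .
```

```text
h.py
pics
```

View pics/top0.png

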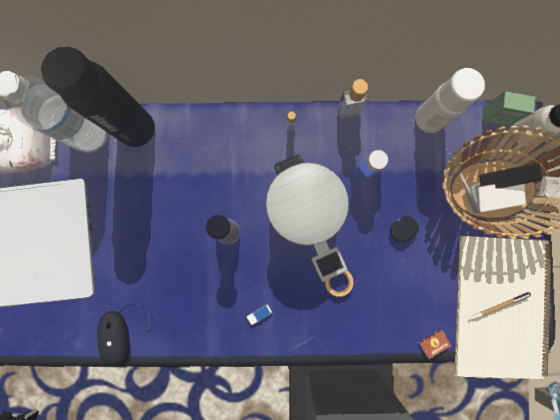

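View pics/side0.png

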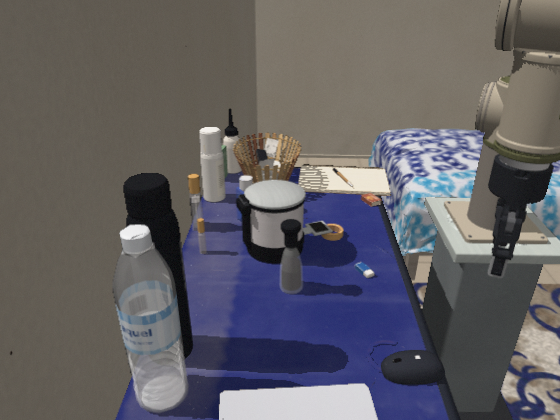

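The top view shows the bin lid at about (307,204), the pedal at (328,264) and the tape at (339,283), partly under the toe. The eraser is at (259,315), the ear case at (404,229), and the perfumes at (375,163) and (225,232). The side view agrees. Next I'll fit exact positions from the masks.

```bash
python3 - <<'E'
from h import *
f,M,p=look("top",[])
def m(n,i=0):
    return np.argwhere(cut_out(n,"top")[i]["pixels"])[:,::-1].astype(float)
def circ(px,z):
    h=cv2.convexHull(px.astype(np.int32)).reshape(-1,2)
    P=plane(f,M,p,h,z)[:,:2]; c,r=cv2.minEnclosingCircle(P.astype(np.float32)); return np.round(c,4),round(r,4)
print("tape top",circ(m("tape_roll"),.019))
pp=m("pedal_pad");P=plane(f,M,p,pp,.0365)[:,:2].astype(np.float32);print("pedal",cv2.minAreaRect(P),P.mean(0),cv2.boxPoints(cv2.minAreaRect(P)))
for n in("step_bin","lid_front"):
    print(n,circ(m(n),.155))
for n,z in(("ear_case",.024),("eraser",.012)):
    P=plane(f,M,p,m(n),z)[:,:2].astype(np.float32);print(n,cv2.minAreaRect(P))
P=plane(f,M,p,[[307,204],[328,264],[339,283],[375,163],[368,173],[404,229],[259,315],[231,240]],.0);print(P.round(3))
im=cv2.resize(f["frame"][140:340,230:430,::-1],(800,800),interpolation=cv2.INTER_CUBIC)[:600]
cv2.imwrite("pics/crop1.png",cv2.resize(f["frame"][190:340,230:430,::-1],(800,600),interpolation=cv2.INTER_CUBIC))
E
```

```text
tape top (array([0.456 , 0.0805]), 0.0291)
pedal ((0.5039091110229492, 0.10694898664951324), (0.07333835959434509, 0.05769414082169533), 23.628488540649414) [0.4995678  0.10478208] [[0.4587521  0.11868045]
 [0.4818762  0.06582318]
 [0.5490661  0.09521753]
 [0.525942   0.1480748 ]]
step_bin (array([0.5809, 0.1459]), 0.1132)Traceback (most recent call last):
  File "<stdin>", line 11, in <module>
  File "<stdin>", line 4, in m
IndexError: list index out of range
```

```bash
python3 -m handwheel '[[[0,0,0,-1],[0,0,0,-1],[0,0,0,-1],[0,0,0,-1],[0,0,0,-1],[0,0,0,-1],[0,0,0,-1],[0,0,0,-1]]]' -1 20; python3 -m handwheel '[[[0,0,0,-1],[0,0,0,-1],[0,0,0,-1],[0,0,0,-1],[0,0,0,-0.1],[0,0,0,0]]]'
cat > g.py <<'E'
from h import *
# tip pose in pad frame (u toward bin, v left) and desired tool shift
U=np.array([.9163,.4008]);V=np.array([-.4008,.9163]);PAD=np.array([.496,.1035])
def rel(xy): d=np.array(xy)[:2]-PAD; return np.round([d@U,d@V],4)
def go(u,v,ztip):
    s=read_state();T=R.from_rotvec(s["orientation"]).as_matrix();p=np.array(s["tcp_pos"])
    g=np.r_[PAD+u*U+v*V,ztip+.073]
    print("t",s["t"],"tip uv",rel(p),"z",round(p[2]-.073,4),"F",np.round(s["contact_force"],1),"w",round(s["gripper_width"],3))
    print("shift units",np.round(T.T@(g-p)/.03,2),"yaw err deg",round(np.degrees(np.arctan2(T[:2,0]@V,-T[:2,0]@U)),2))
E
python3 - <<'E'
from g import *
go(-.047,.07,.15)
f,M,p=look("top",[])
def m(n,i=0):
    r=cut_out(n,"top"); return np.argwhere(r[0]["pixels"])[:,::-1].astype(float) if r else np.zeros((3,2))
for n,z in(("ear_case",.024),("eraser",.012),("tape_roll",.019)):
    P=plane(f,M,p,m(n),z)[:,:2].astype(np.float32);print(n,cv2.minAreaRect(P))
print(plane(f,M,p,[[307,204]],.165), rel([.456,.0805]))
cv2.imwrite("pics/crop1.png",cv2.resize(f["frame"][190:340,230:430,::-1],(800,600),interpolation=cv2.INTER_CUBIC))
E
```

```text
t: 1.82
tcp_pos: [0.2495, 0.5457, 0.3039]
orientation: [-0.209, 3.135, -0.0]
contact_force: [-0.2, -0.4, -0.4]
gripper_width: -0.0003
grip_force: 0.0
t: 2.32
tcp_pos: [0.2495, 0.5457, 0.3039]
orientation: [-0.646, 3.074, -0.0]
contact_force: [0.0, -0.9, -0.0]
gripper_width: 0.0001
grip_force: 0.0
t 2.3167 tip uv [-0.0487  0.504 ] z 0.2309 F [ 0.  -0.9 -0. ] w 0.0
shift units [ -0.03 -14.46   2.7 ] yaw err deg -0.12
ear_case ((0.5624681115150452, -0.05531839653849602), (0.04621002823114395, 0.057447683066129684), 43.158870697021484)
eraser ((0.3940277695655823, 0.2447797656059265), (0.022877851501107216, 0.05111617222428322), 28.825035095214844)
tape_roll ((0.45058944821357727, 0.07793428003787994), (0.0432874970138073, 0.057796359062194824), 22.820072174072266)
[[0.60279676 0.15118351 0.165     ]] [-0.0459 -0.005 ]
```

View pics/crop1.png

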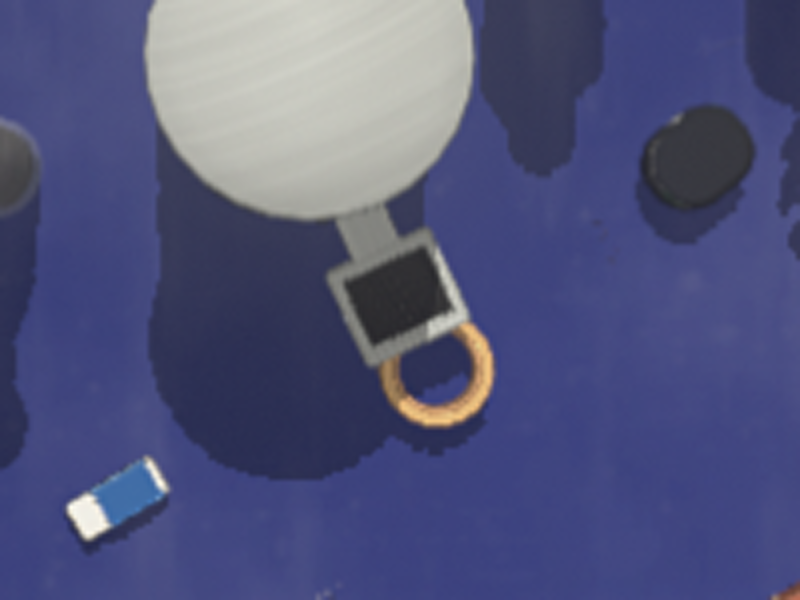

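The crop confirms it: the tape (437,370) sits in front of and partly under the toe, offset toward the right (−v). I'll push it toward −v from its left side, with the fingers shut.

```bash
python3 -m handwheel '[[[0,-0.9,0,0],[0,-0.9,0,0],[0,-0.9,0,0],[0,-0.9,0,0],[0,-0.9,0,0],[0,-0.9,0,0],[0,-0.9,0,0],[0,-0.9,0,0]]]'|tail -0; python3 -m handwheel '[[[0,-0.9,0,0],[0,-0.9,0,0],[0,-0.9,0,0],[0,-0.9,0,0],[0,-0.9,0,0],[0,-0.9,0,0],[0,-0.9,0,0],[0,-0.9,0,0]]]'|tail -0
python3 -m handwheel '[[[0,0,0.9,0],[0,0,0.9,0],[0,0,0.9,0],[0,0,0.9,0],[0,0,0.9,0],[0,0,0.9,0],[0,0,0,0],[0,0,0,0]]]'
python3 - <<'E'
from g import *
go(-.047,.07,.006)
look("wrist",["tape_roll","pedal_pad"],"pics/w1.png")
look("top",["tape_roll","pedal_pad"])
E
```

```text
t: 4.52
tcp_pos: [0.4228, 0.1503, 0.1409]
orientation: [0.647, -3.07, 0.0]
contact_force: [-0.2, -0.6, 1.4]
gripper_width: -0.0005
grip_force: 0.0
t 4.5167 tip uv [-0.0483  0.0722] z 0.0679 F [-0.2 -0.6  1.4] w -0.0
shift units [-0.05 -0.07  2.06] yaw err deg -0.17
wrist tape_roll 0.63 [0.4517 0.0783 0.0203]
wrist pedal_pad 0.73 [0.481  0.0959 0.0357]
top pedal_pad 0.79 [0.4953 0.1032 0.0382]Exception ignored on flushing sys.stdout:
BrokenPipeError: [Errno 32] Broken pipe
Exception ignored on flushing sys.stdout:
BrokenPipeError: [Errno 32] Broken pipe
```

View pics/w1.png

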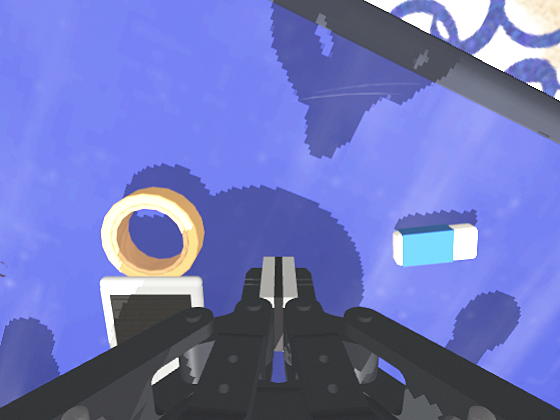

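The wrist view shows the tape at (152,232), with the shut tips to its side and the way clear. I'll lower and then push.

```bash
python3 -m handwheel '[[[0,0,0.6,0],[0,0,0.6,0],[0,0,0.5,0],[0,0,0.3,0],[0,0,0,0]]]'
python3 -m handwheel '[[[0,-0.25,0,0],[0,-0.25,0,0],[0,-0.2,0,0],[0,-0.2,0,0],[0,-0.2,0,0],[0,-0.2,0,0],[0,-0.2,0,0],[0,-0.2,0,0]]]'
python3 - <<'E'
from g import *
go(-.06,-.045,.007)
look("wrist",["tape_roll","pedal_pad"],"pics/w2.png")
E
```

```text
t: 5.23
tcp_pos: [0.4229, 0.1503, 0.0805]
orientation: [0.648, -3.071, 0.0]
contact_force: [0.1, -0.0, -1.0]
gripper_width: 0.0001
grip_force: 0.0
t: 5.9
tcp_pos: [0.4452, 0.1035, 0.0823]
orientation: [-0.648, 3.073, 0.001]
contact_force: [-1.6, 2.6, 4.1]
gripper_width: 0.0002
grip_force: 1.8
t 5.9 tip uv [-0.0466  0.0204] z 0.0093 F [-1.6  2.6  4.1] w 0.0
shift units [ 0.45 -2.18  0.08] yaw err deg -0.19
wrist tape_roll 0.72 [0.4469 0.0566 0.0234]
wrist pedal_pad 0.94 [0.4719 0.1116 0.0381]
```

View pics/w2.png

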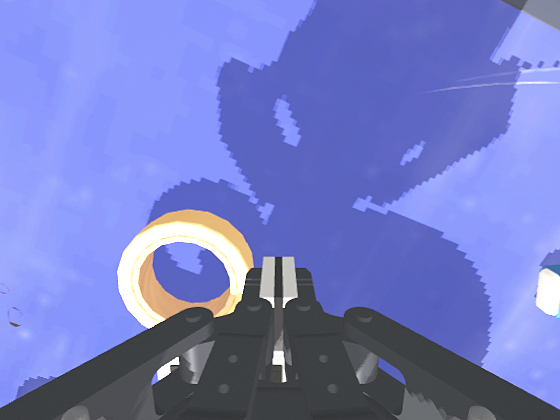

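Tape at (188,262), sliding aside flat and ahead of the toe. I'll keep pushing, following its drift.

```bash
python3 -m handwheel '[[[0.1,-0.15,0,0],[0.1,-0.2,0,0],[0.1,-0.2,0,0],[0.1,-0.2,0,0],[0.1,-0.2,0,0],[0.05,-0.2,0,0],[0,-0.2,0,0],[0,-0.2,0,0]]]'
python3 - <<'E'
from g import *
go(-.06,-.045,.007)
f,M,p=look("wrist",["tape_roll"],"pics/w3.png")
f,M,p=look("top",["tape_roll"])
P=plane(f,M,p,np.argwhere(cut_out("tape_roll","top")[0]["pixels"])[:,::-1],.019)[:,:2].astype(np.float32);c=cv2.minAreaRect(P);print(c,rel(c[0]))
E
```

```text
t: 6.72
tcp_pos: [0.4485, 0.054, 0.0819]
orientation: [-0.648, 3.074, -0.0]
contact_force: [0.2, -0.1, -0.0]
gripper_width: 0.0002
grip_force: 0.1
t 6.7167 tip uv [-0.0634 -0.0264] z 0.0089 F [ 0.2 -0.1 -0. ] w 0.0
shift units [-0.11 -0.62  0.06] yaw err deg -0.19
wrist tape_roll 0.97 [0.452  0.0072 0.019 ]
top tape_roll 0.62 [0.4935 0.024  0.018 ]
((0.49269455671310425, 0.01947406679391861), (0.055452726781368256, 0.02237846329808235), 89.00611114501953) [-0.0367 -0.0757]
```

```bash
python3 -m handwheel '[[[0.1,0.3,0,0],[0,0.3,-0.5,0],[0,0,-0.9,0],[0,0,-0.9,0],[-0.2,0.1,0,0],[-0.5,0.2,0,0],[-0.4,0.1,0,0],[0,0,0,0]]]'
python3 - <<'E'
from g import *
go(-.010,0,.045)
for c in("top","wrist"):
    f,M,p=look(c,["tape_roll","pedal_pad"],f"pics/{c}4.png")
    for r in cut_out("tape_roll",c)[:1]:
        P=plane(f,M,p,np.argwhere(r["pixels"])[:,::-1],.019)[:,:2].astype(np.float32);q=cv2.minAreaRect(P);print(c,q,rel(q[0]))
E
```

```text
t: 7.63
tcp_pos: [0.4645, 0.096, 0.1513]
orientation: [-0.65, 3.072, 0.001]
contact_force: [0.9, -0.3, 0.9]
gripper_width: 0.0001
grip_force: 0.0
t 7.6333 tip uv [-0.0319  0.0057] z 0.0783 F [ 0.9 -0.3  0.9] w 0.0
shift units [-0.73 -0.19  1.11] yaw err deg -0.28
top tape_roll 0.16 [ 0.5624 -0.0548  0.028 ]
top pedal_pad 0.8 [0.5093 0.1057 0.035 ]
top ((0.5018930435180664, 0.022301850840449333), (0.024692704901099205, 0.008142590522766113), 89.04508209228516) [-0.0271 -0.0768]
wrist tape_roll 0.68 [0.4732 0.0159 0.019 ]
wrist tape_roll 0.57 [0.4803 0.0873 0.0366]
wrist pedal_pad 0.73 [0.4818 0.0831 0.0361]
wrist ((0.4738837778568268, 0.019796952605247498), (0.05775653198361397, 0.061173975467681885), 80.10074615478516) [-0.0538 -0.0678]
```

View pics/wrist4.png

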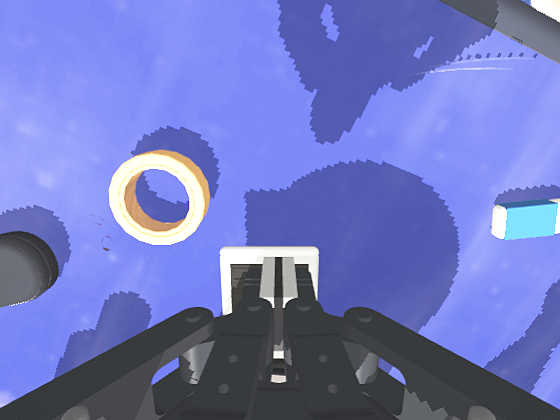

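The tape lies flat at (160,197), 87 mm from the pad and off to the side, and the tips are over the tread. Now onto the pedal.

```bash
python3 -m handwheel '[[[-0.4,-0.2,0,0],[-0.3,0,0.5,0],[0,0,0.5,0],[0,0,0.1,0],[0,0,0.1,0],[0,0,0.1,0],[0,0,0,0]]]'
python3 - <<'E'
from g import *
go(-.010,0,.0125)
E
```

```text
t: 8.62
tcp_pos: [0.485, 0.0971, 0.1118]
orientation: [0.648, -3.074, -0.0]
contact_force: [0.8, -0.0, -0.4]
gripper_width: -0.0001
grip_force: 0.0
t 8.6167 tip uv [-0.0126 -0.0014] z 0.0388 F [ 0.8 -0.  -0.4] w -0.0
shift units [-0.09  0.05  0.88] yaw err deg -0.2
```

```bash
python3 -m handwheel '[[[0,0,0.1,0],[0,0,0.1,0],[0,0,0.12,0],[0,0,0.12,0],[0,0,0.12,0],[0,0,0.12,0],[0,0,0.12,0],[0,0,0.08,0]]]'
python3 - <<'E'
from g import *
go(-.010,0,.0125)
f,M,p=look("side",["pedal_pad","lid_front"],"pics/s5.png")
E
```

```text
t: 9.28
tcp_pos: [0.4858, 0.0973, 0.0857]
orientation: [-0.648, 3.073, -0.0]
contact_force: [1.3, 1.0, 17.0]
gripper_width: -0.0001
grip_force: 9.6
t 9.2833 tip uv [-0.0119 -0.0016] z 0.0127 F [ 1.3  1.  17. ] w -0.0
shift units [-0.06  0.05  0.01] yaw err deg -0.21
side pedal_pad 0.79 [0.5079 0.1158 0.0152]
side lid_front 0.62 [0.6569 0.2027 0.2337]
```

View pics/s5.png

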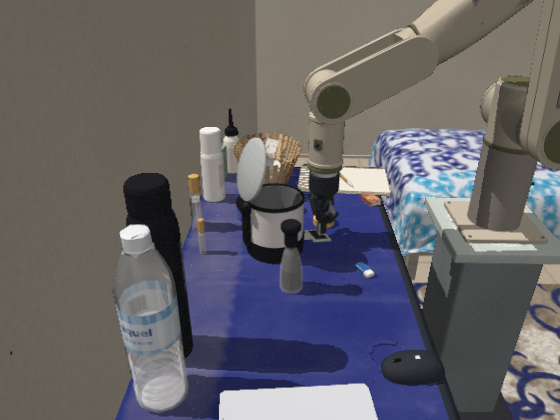

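The lid stands wide open at (252,170) and the pedal is at its stop (17 N). I'll hold for about 4 s.

```bash
for i in 1 2 3 4 5 6; do python3 -m handwheel '[[[0,0,0,0],[0,0,0,0],[0,0,0,0],[0,0,0,0],[0,0,0,0],[0,0,0,0],[0,0,0,0],[0,0,0,0]]]' | grep -E "^t:|contact_force"; done
```

```text
t: 10.1
contact_force: [0.9, 0.1, 5.5]
t: 10.77
contact_force: [0.3, 0.2, 5.7]
t: 11.43
contact_force: [1.0, -0.7, 5.4]
t: 12.1
contact_force: [1.4, -0.3, 6.0]
t: 12.77
contact_force: [1.4, 0.4, 6.0]
t: 13.43
contact_force: [-0.3, 1.1, 5.4]
```

```bash
python3 - <<'E'
from g import *
go(-.010,0,.0125)
f,M,p=look("side",["pedal_pad","lid_front"])
cv2.imwrite("pics/s6.png",cv2.resize(f["frame"][110:290,200:440,::-1],(800,600),interpolation=cv2.INTER_CUBIC))
E
```

```text
t 13.4333 tip uv [-0.0118 -0.0016] z 0.013 F [-0.3  1.1  5.4] w -0.0
shift units [-0.06  0.05  0.02] yaw err deg -0.21
side pedal_pad 0.48 [0.5056 0.1149 0.0146]
side lid_front 0.9 [0.6598 0.2025 0.233 ]
```

View pics/s6.png

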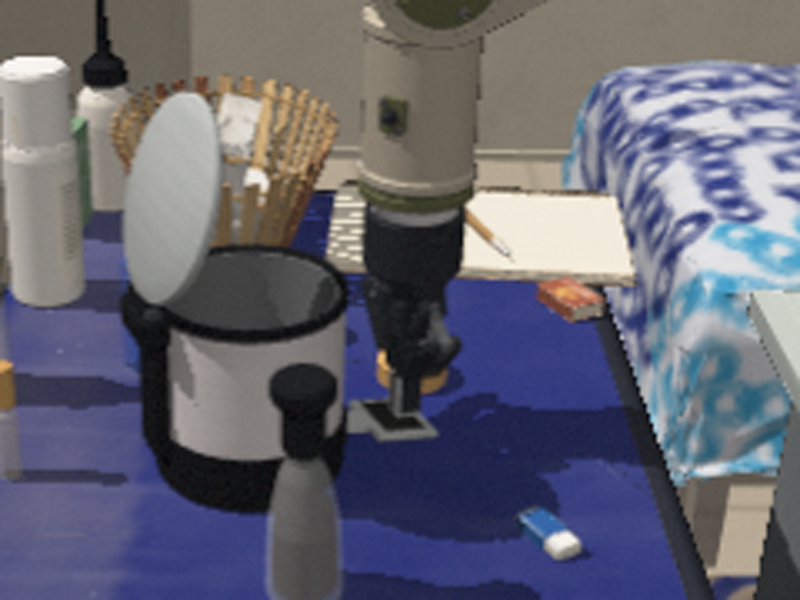

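The lid is wide open. The force suggests the pedal is only just at its stop, so I'll press 1.5 mm more and hold again to be safe.

```bash
python3 -m handwheel '[[[0,0,0.05,0],[0,0,0,0],[0,0,0,0],[0,0,0,0]]]'| grep -E "tcp|contact_force"; for i in 1 2 3 4 5; do python3 -m handwheel '[[[0,0,0,0],[0,0,0,0],[0,0,0,0],[0,0,0,0],[0,0,0,0],[0,0,0,0],[0,0,0,0],[0,0,0,0]]]' | grep -E "^t:|tcp|contact_force"; done
```

```text
tcp_pos: [0.486, 0.0973, 0.0856]
contact_force: [-5.8, 0.4, 19.3]
t: 14.58
tcp_pos: [0.486, 0.0973, 0.0856]
contact_force: [-6.1, -0.4, 20.0]
t: 15.25
tcp_pos: [0.486, 0.0973, 0.0856]
contact_force: [-5.7, -0.9, 19.1]
t: 15.92
tcp_pos: [0.486, 0.0973, 0.0856]
contact_force: [-4.6, -0.5, 18.9]
t: 16.58
tcp_pos: [0.486, 0.0973, 0.0856]
contact_force: [-5.5, -0.7, 18.2]
t: 17.25
tcp_pos: [0.486, 0.0973, 0.0856]
contact_force: [-4.8, 0.3, 18.8]
```

Firmly at the stop. Now let it up at about 14 mm/s.

```bash
for i in 1; do python3 -m handwheel '[[[0,0,-0.04,0],[0,0,-0.04,0],[0,0,-0.04,0],[0,0,-0.04,0],[0,0,-0.04,0],[0,0,-0.04,0],[0,0,-0.04,0],[0,0,-0.04,0]]]' ; python3 -m handwheel '[[[0,0,-0.04,0],[0,0,-0.04,0],[0,0,-0.04,0],[0,0,-0.04,0],[0,0,-0.04,0],[0,0,-0.04,0],[0,0,-0.04,0],[0,0,-0.04,0]]]'; python3 -m handwheel '[[[0,0,-0.04,0],[0,0,-0.04,0],[0,0,-0.04,0],[0,0,-0.04,0],[0,0,-0.04,0],[0,0,-0.04,0],[0,0,-0.04,0],[0,0,-0.04,0]]]'; done | grep -E "tcp|contact"
```

```text
tcp_pos: [0.4848, 0.097, 0.0934]
contact_force: [-1.8, -1.9, 2.2]
tcp_pos: [0.4852, 0.0973, 0.1034]
contact_force: [-3.9, -0.9, 3.9]
tcp_pos: [0.4854, 0.0973, 0.1128]
contact_force: [0.5, -0.5, -1.2]
```

Contact is gone with the tip at 39.8 mm, above the rest height of 36.5 mm. I'll retreat upward and check.

```bash
python3 -m handwheel '[[[0,0,-0.1,0],[0,0,-0.3,0],[0.3,0,-0.6,0],[0.6,0,-0.9,0],[0.6,0,-0.9,0],[0.6,0,-0.9,0],[0.3,0,-0.5,0],[0,0,0,0]]]'
python3 - <<'E'
from g import *
f,M,p=look("side",["pedal_pad","lid_front"])
a=cv2.resize(f["frame"][110:290,200:440,::-1],(400,300))
f,M,p=look("wrist",["tape_roll"]); print(rel((M@np.array(search_frame("tape_roll","wrist")[0]["point"])+p)))
b=cv2.resize(f["frame"][:,:,::-1],(400,300))
g,M,p=look("top",["tape_roll","ear_case","eraser"]);c=cv2.resize(g["frame"][120:345,200:500,::-1],(400,300))
cv2.imwrite("pics/end.png",np.vstack([np.hstack([a,b]),np.hstack([c,c])]))
E
```

```text
t: 19.92
tcp_pos: [0.4203, 0.0678, 0.2438]
orientation: [-0.647, 3.067, -0.002]
contact_force: [0.7, -0.2, 0.9]
gripper_width: 0.0
grip_force: 0.0
side pedal_pad 0.59 [0.5028 0.1122 0.0362]
side lid_front 0.75 [0.6105 0.1785 0.1616]
wrist tape_roll 0.69 [0.4697 0.0173 0.0212]
[-0.0587 -0.0685]
top tape_roll 0.97 [0.4759 0.0176 0.0194]
top tape_roll 0.7 [0.6066 0.1568 0.1623]
top ear_case 0.84 [ 0.5651 -0.0522  0.0261]
top eraser 0.69 [0.3928 0.2401 0.0099]
```

View pics/end.png

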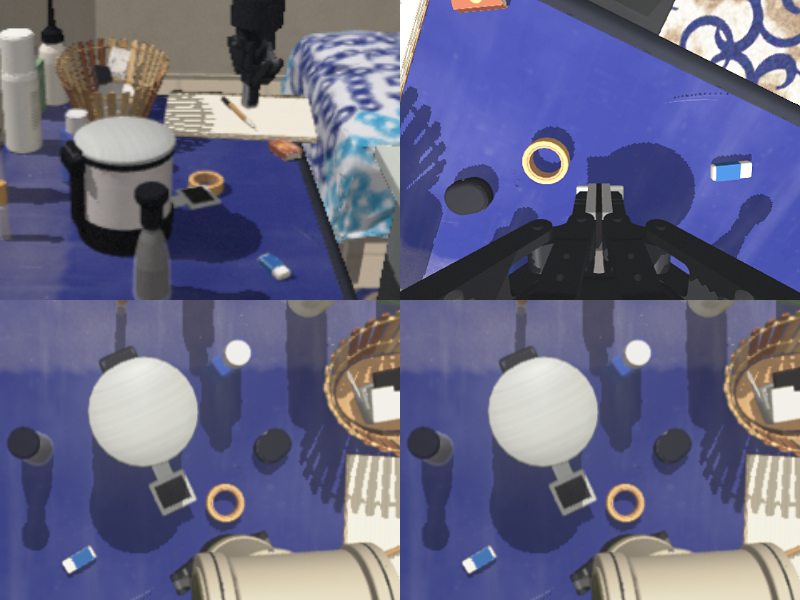

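The lid is shut (top view, about (143,410)). The tape lies flat at (225,503), clear of the pedal. The other things are where they were and the arm touches nothing, so I'm handing in.

```bash
python3 -c "
from workcell import *
print(hand_in())"
```

```text
the job is handed in; nothing more can be done
None
```

I've handed the job in (no verdict came back): the tape lies flat about 88 mm from the middle of the tread, the pedal was held right down with the lid wide open for over three seconds and then eased up until the lid was shut, and the other things show no sign of having moved.

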